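# Lift the sealed swing bucket out of the centrifuge and tare it on the balance

## Task

Before the run the sealed sample bucket has to be weighed. Take it by the bar on its cap, lift it straight up off its two pins in the centrifuge rotor so that it neither swings nor catches, stand it upright on the balance pan, setting it down gently, let go and then press the balance's tare key. Leave the open counter bucket hanging in the rotor, and everything else where it stands.

Things in the scene. Friction and masses are not known exactly. Their poses are not given: they have to be found in the camera images.
- centrifuge: fixed white bench centrifuge, lid already open: housing 400 x 380 mm, flat top (bowl rim) 190 mm above the bench, round steel bowl 320 mm across, open to above. Origin on the bench under the rotor's axis, z up; x points to the back, where the lid stands 350 mm tall above the rim, 170 mm from the axis (on the robot's right); -x to the front panel, 222 mm from the axis.
- rotor: four-place aluminium swing-out rotor in the bowl, turning freely about the vertical with light friction. Origin on its axis at the height of the pins, 140 mm above the bench. The places lie 85 mm out along +x, -x, +y, -y, two of them empty; each has two level 8 mm pins pointing at each other from yoke arms 74 mm apart; arm tops 12 mm, hub nut 23 mm above the pins.
- bucket_grip (a point): centre of the upright grip bar on the cap of the sealed bucket, the one to lift. Grey plastic bar, 12 mm thick along x, 42 mm long along y, 28 mm tall (14 mm above and below this point), on a round grey cap of 55 mm diameter whose flat top is at the bar's foot. The point has the bucket's axes: z up, y along the line of its two pins, x radial to the rotor while it hangs.
- bucket_pivot (a point): point of the sealed bucket midway between its two pins, 40 mm below bucket_grip, same axes. Ears on the cup's sides, out to 33.5 mm at +y and -y, have grooves 10 mm wide, open downward, that hang on the pins: the bucket swings freely about y, and comes free when raised 22 mm straight up.
- bucket_foot (a point): centre of the flat underside of the sealed bucket, 108 mm below bucket_grip, same axes. Round aluminium cup of 46 mm diameter, foot 42 mm across, whole height with cap and bar 122 mm, 0.25 to 0.47 kg. It hangs 118 mm below the bowl's rim and lifts out through the bowl's open top.
- open_bucket_mid (a point): middle, 42 mm above its foot, of the open counter bucket, which hangs in the place opposite the sealed one; the same cup without a cap, 83 mm tall, with a white-topped tube in it; to be left hanging.
- balance: fixed white bench balance, 270 x 200 mm; origin on the bench under its centre; x points to the rear (away from the robot), where the pan lies, -x is the front with display and tare key.
- pan (a point): centre of the upper face of the balance's flat square steel pan, 150 x 150 mm, 68 mm above the bench; axes as the balance; fixed, it does not give.
- tare_top (a point): centre of the top of the balance's tare key when it is up, a grey bar 26 mm (balance x) by 56 mm (balance y), 63 mm above the bench, standing 11 mm above the housing around it, 152 mm in front of the pan's centre and 41 mm in front of the display frame, which is lower. It is pressed straight down.
- tare_key (a joint): travel of the tare key in m: 0 up, 0.005 fully down; a spring key, about 1.2 N to start and 4 N fully down, it springs back up; it counts as pressed beyond 0.0035.
- spare_cap_mid (a point): middle of a spare cap like that of the bucket, 55 mm wide, 42 mm tall, standing on the bench beyond the work; to be left alone.
- wipe_bottle_mid (a point): middle of a white bottle, 64 mm wide, 160 mm tall, standing on the bench left of the balance; to be left alone.
Things that resemble listed ones, but are neither listed nor needed, are in the scene too. What is shaped like the part that bears bucket_grip but turquoise is not meant.

How it is judged:
On the way, in this order (a step that is already met when the one before it is completed fails the run):
1. the sealed bucket is lifted off its pins, clear above the rotor, upright (z of bucket_foot in the frame of rotor above 0 m and angle between bucket_foot's own z axis and vertical below 0.25 rad), for 0.1 s.
2. the sealed bucket stands upright on the pan, let go (x of bucket_foot in the frame of pan between -0.055 and 0.055 m and y of bucket_foot in the frame of pan between -0.055 and 0.055 m and z of bucket_foot in the frame of pan between -0.004 and 0.004 m and angle between bucket_foot's own z axis and vertical below 0.08 rad and linear speed of sealed_bucket below 0.02 m/s and contact force between sealed_bucket and the fingers below 0.1 N), for 0.3 s.
3. the tare key is pressed down while the bucket stands on the pan (value of joint tare_key above 0.0035 m and z of bucket_foot in the frame of pan below 0.004 m and horizontal distance between bucket_foot and pan below 0.078 m and contact force between sealed_bucket and the fingers below 0.1 N), for 0.05 s.
At the end, for the whole second after the job is handed in: The sealed bucket stands upright (within 4.5 degrees) and at rest on the pan, its centre within 55 mm of the pan's centre along either side; the tare key is back up (within 1 mm); the open counter bucket still hangs on its pins (within 8 mm of its hanging height, tilted under 17 degrees) (x of bucket_foot in the frame of pan between -0.055 and 0.055 m and y of bucket_foot in the frame of pan between -0.055 and 0.055 m and z of bucket_foot in the frame of pan between -0.004 and 0.004 m and angle between bucket_foot's own z axis and vertical below 0.08 rad and linear speed of sealed_bucket below 0.02 m/s and value of joint tare_key below 0.001 m and z of open_bucket_mid in the frame of rotor between -0.034 and -0.018 m and angle between open_bucket_mid's own z axis and vertical below 0.3 rad); the robot touches nothing.
It fails at once if the sealed bucket swings or is tipped more than 20 degrees (angle between bucket_foot's own z axis and vertical above 0.35 rad).
It fails at once if the sealed bucket catches on the rotor's pins or arms, or is forced against them (over 25 N) (contact force between sealed_bucket and rotor above 25 N).
It fails at once if the sealed bucket is dropped or banged on to the balance pan (moving over 0.3 m/s within 20 mm of it) (z of bucket_foot in the frame of pan below 0.02 m and horizontal distance between bucket_foot and pan below 0.1 m and linear speed of sealed_bucket above 0.3 m/s).
It fails at once if the open counter bucket is knocked off its pins or tipped more than 30 degrees (angle between open_bucket_mid's own z axis and vertical above 0.52 rad or z of open_bucket_mid in the frame of rotor above -0.008 m or z of open_bucket_mid in the frame of rotor below -0.044 m).
It fails at once if the spare cap or the bottle is moved more than 30 mm (distance of any of spare_cap_mid, wipe_bottle_mid from where it was at the start of the episode above 0.03 m).
It also fails if it takes over 56 s, if anything falls off the work surface, if the arm or the gripper's body presses on something with over 40 N, if the wrist force passes 120 N, or if a joint passes its speed limit or range.

## Robot

A 6-joint arm with a two-finger parallel gripper is mounted at the origin on the work surface. World frame = base frame: x ahead of the robot, y to its left, z up, the work surface at z = 0. Lengths are in m, angles in rad, forces in N, time in s.
With the tool pointing down it reaches from about 0.25 to 0.775 m from the base axis. Payload 4 kg.
Tool frame: the origin (TCP) lies on the centre line of the jaws, within the pads' length; the fingertips stand 8 mm ahead of it and the grasp point (between the pads) lies 11 mm behind it; z points along the fingers, y is the direction in which the jaws open and shut (so a half turn about z gives the same grasp; the last joint's range is limited). The gripper opens to 94 mm and grips with 3 to 60 N. Pads are 16 mm wide; open, the fingers measure 119 mm over their backs; the gripper's body (75 mm by 177 mm) begins 78 mm behind the grasp point.
Start: joints at [-1.293, 0.087, 1.371, -0, 1.684, -0.103], TCP at [0.204, -0.511, 0.214] pointing down, gripper open.
Joint ranges: [-3.1, 3.1], [-0.76, 2.03], [0.27, 2.55], [-1.08, 4.22], [0.17, 2.65], [-2.57, 2.57]. Speed limits (rad/s): [2.79, 2.79, 3.14, 3.14, 3.14, 3.14].

## Interface

Orientations are given as [roll, pitch, yaw] about the fixed x, y, z axes, in that order (R = Rz(yaw) Ry(pitch) Rx(roll)).
In Python, from bench import robot, cams, close_job gives the robot as it stands.
- The arm moves only by the tool arm_command, never from a script. Its argument "plan" is one flat list of numbers, 7 for each row, row after row: the shift along the tool's x, y, z in cm, then the turn, a rotation vector about the tool's x, y, z in degrees, then the closure, from 0 (fully open) to 1 (shut). A call has 1 to 8 rows; each row shifts and turns the commanded pose from where the row before left it, along the tool's axes as they then stand; what a row does not reach is not made up. A row lasts 1/8 s, in which the tool goes at most 62.5 mm and 10.7 degrees, less where a joint would pass 70% of its speed; a pose out of reach is approached as far as the arm can. A call with a gripper value outside its range is refused whole. The fingers move at their own pace and stop on an object; the grip force is fixed at half the most. Time passes only in rows, so rows that do not move let the fingers close. It gives the time, the measured TCP pose, the force and the opening at its end, in the units of the state.
- robot.get_obs(): the state, without advancing time (a new reading comes with each control period).
- cams.snapshot(name): name is "scene" or "top" or "wrist"; returns a dict with "pixels" (400x640x3 uint8, red, green, blue), "fov_y" (degrees; the focal length in pixels is half the picture's height over the tangent of half this angle, whatever the lens; pixels are square), "cx", "cy" (the principal point, pixels), "k1" (the pictures are not rectified: a ray, as slopes to the right and down, at radius r is drawn at 1 + k1 r^2 times it, then the intrinsics apply), "camera_from_world" (4x4, takes a point from world to camera coordinates); the wrist camera has in their place "tool_from_camera" (4x4, takes a point from camera to tool coordinates, whose origin is the TCP and whose axes are the flange's). Camera axes: x right, y up, looking along -z (the intrinsics and any distortion apply to the point x, -y, -z); pixel columns grow to the right and rows downward; lengths in m; the calibration is good to about 2 mm. A picture is of the moment at which its call begins: read the wrist's pose just before it. There is no depth.
- close_job(): hands the job in, once; it reports no verdict.
The state is a dict: "time": time; "joint_positions": joint angles; "qvel": joint speeds; "joint_torque": joint torques, N m; "tool_pos": TCP position; "ee_rot": TCP orientation; "wrist_force": force on the tool from outside, world axes, zero at the start; "wrist_torque": the same for the moment, N m; "width": finger opening in m.
Only numpy, scipy, OpenCV 4.12 (cv2) and the standard library are available. Lean on these libraries where they do the work, as an engineer would, in place of code of your own. Each camera call takes 0.05 s, during which the arm holds its last target.

## Working session

There is one attempt and no reset: what is moved stays moved. The work goes in short steps, Python scripts to look and compute and a tool call to move; the robot and the scene stay as the last step left them, time stands still between calls to the robot, and variables do not carry over. Pictures are saved under pics/ and viewed, and the job is handed in when it is done.

Besides the shell and the picture viewer there is one more tool, called after "Call:" in YAML: its name, and indented under it one key for each argument. arm_command: Moves the arm, as the interface text tells. Its arguments: {"type":"object","properties":{"plan":{"type":"array","items":{"type":"number"}}},"required":["plan"]}

```bash
ls; mkdir -p pics; cat > h.py <<'E'
import numpy as np, cv2, math
from bench import robot, cams, close_job
from scipy.spatial.transform import Rotation as R
def toolT(o):
    T=np.eye(4); T[:3,:3]=R.from_euler('xyz',o['ee_rot']).as_matrix(); T[:3,3]=o['tool_pos']; return T
def snap(n):
    o=robot.get_obs(); s=cams.snapshot(n)
    s['f']=s['pixels'].shape[0]/2/math.tan(math.radians(s['fov_y'])/2)
    s['w2c']=s['camera_from_world'] if 'camera_from_world' in s else np.linalg.inv(toolT(o)@np.array(s['tool_from_camera']))
    s['w2c']=np.array(s['w2c']); s['name']=n
    return s
def save(s,fn,crop=None,k=1,dots=()):
    im=cv2.cvtColor(s['pixels'],cv2.COLOR_RGB2BGR).copy()
    if crop: x0,y0,x1,y1=crop; im=im[y0:y1,x0:x1]
    else: x0=y0=0
    im=cv2.resize(im,None,fx=k,fy=k,interpolation=cv2.INTER_CUBIC)
    for p in dots: cv2.circle(im,(int((p[0]-x0)*k),int((p[1]-y0)*k)),2,(0,0,255),-1)
    cv2.imwrite('pics/'+fn,im)
def ray(s,u,v):
    K=np.array([[s['f'],0,s['cx']],[0,s['f'],s['cy']],[0,0,1.]])
    d=np.array([u-s['cx'],v-s['cy']])/s['f']; x=d.copy()
    for _ in range(30): x=d/(1+s['k1']*(x@x))
    C=np.linalg.inv(s['w2c']); r=C[:3,:3]@np.array([x[0],-x[1],-1]); return C[:3,3],r/np.linalg.norm(r)
def onz(s,u,v,z):
    c,r=ray(s,u,v); return c+r*(z-c[2])/r[2]
def proj(s,p):
    q=s['w2c']@np.append(p,1); x=np.array([q[0],-q[1]])/-q[2]; x=x*(1+s['k1']*(x@x)); return x*s['f']+[s['cx'],s['cy']]
def tri(obs):
    A=np.zeros((3,3));b=np.zeros(3)
    for s,u,v in obs:
        c,r=ray(s,u,v);P=np.eye(3)-np.outer(r,r);A+=P;b+=P@c
    return np.linalg.solve(A,b)
E
python3 - <<'E'
from h import *
o=robot.get_obs(); print(o)
for n in ['scene','top','wrist']:
    s=snap(n); save(s,n+'0.png'); print(n,s['fov_y'],s['cx'],s['cy'],s['k1'],np.linalg.inv(s['w2c'])[:3,3].round(3))
E
```

```text
pics
{'time': 0.0, 'joint_positions': array([-1.29311105e+00,  8.79547622e-02,  1.37223143e+00, -5.89241028e-06,
        1.68356557e+00, -1.03115368e-01]), 'qvel': array([ 1.74048318e-03, -6.50468871e-04, -7.90251000e-05, -9.60476733e-04,
       -5.79041952e-04,  6.12614270e-04]), 'joint_torque': array([-1.13170088e-03, -3.40185893e+01, -3.02429545e+01,  7.17499363e-02,
        3.31376377e-02, -1.48148911e-04]), 'tool_pos': array([ 0.20425921, -0.5101098 ,  0.21231585]), 'ee_rot': array([-3.13944441e+00, -2.16417320e-04,  3.80799751e-01]), 'wrist_force': array([-0.48489313,  0.25436051, -0.30072387]), 'wrist_torque': array([ 0.00533451,  0.02009538, -0.01693051]), 'width': 0.094124722652361}
scene 53.584331142112504 322.1864727666765 201.17977694519274 -0.0032188367694740683 [ 1.164 -0.346  1.048]
top 43.46616269722786 320.1431674487514 195.4716780072216 -0.1613286324046663 [ 0.218 -0.017  1.9  ]
wrist 58.13004080699634 316.6433482670674 207.5604127409793 -0.06289759156506614 [ 0.269 -0.484  0.383]
```

View pics/scene0.png

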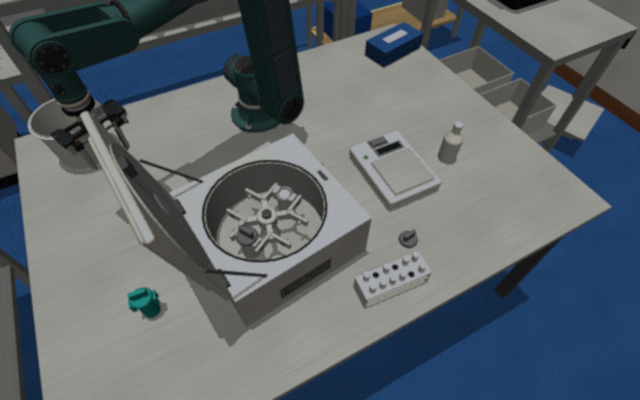

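View pics/top0.png

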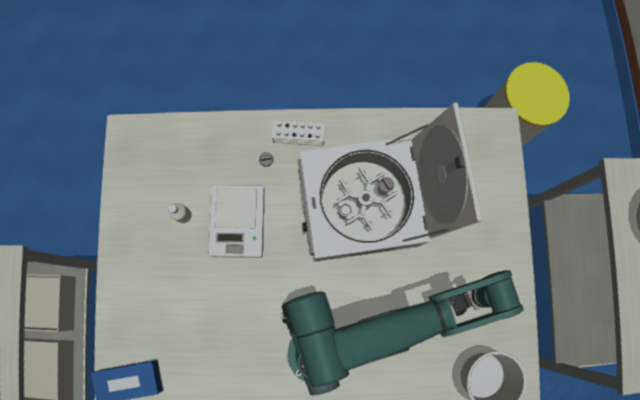

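View pics/wrist0.png

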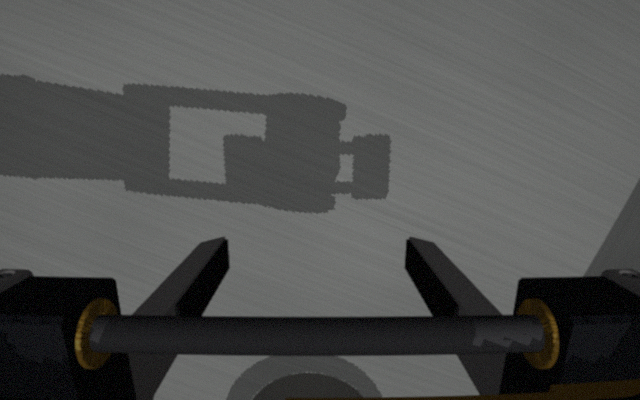

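The top view (x up, y left) shows the centrifuge around (366,197), its lid to the right, the balance at (237,220), the bottle at (178,211) and the spare cap at (266,158). What could be taken for the grip:
- grey cap in the rotor at top (385,187) / scene (246,236)
- spare cap at top (266,158) / scene (408,238)
- turquoise capped part at scene (145,300)
- open bucket at top (346,210) / scene (286,195)

By the description it is the grey cap hanging in the rotor. I'll check that in close crops.

```bash
python3 - <<'E'
from h import *
s=snap('scene'); save(s,'s1.png',(195,145,340,275),5)
s=snap('top'); save(s,'t1.png',(295,135,435,255),5)
save(s,'t2.png',(155,135,335,265),4)
E
```

```text
(no output)
```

View pics/s1.png

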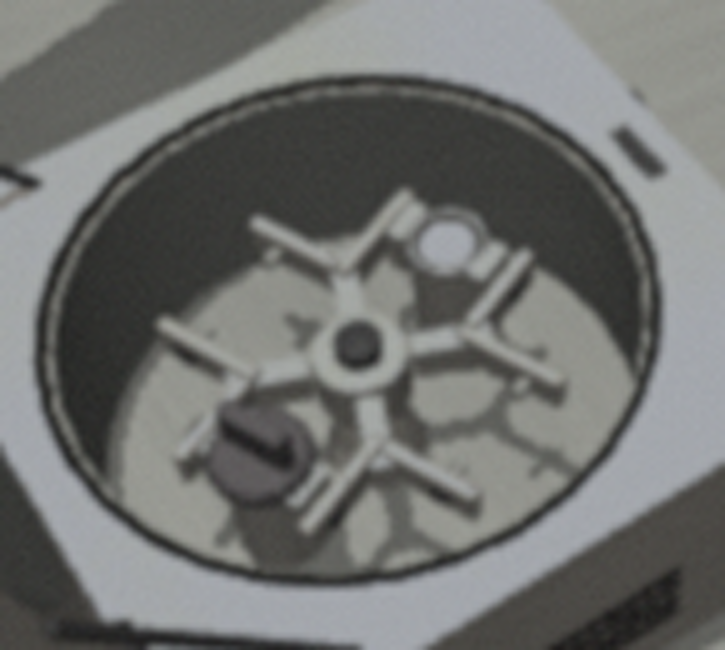

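View pics/t1.png

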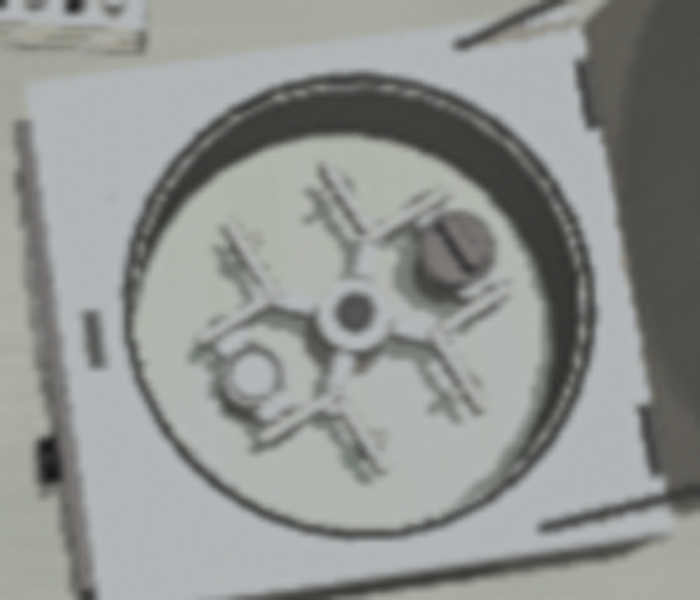

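View pics/t2.png

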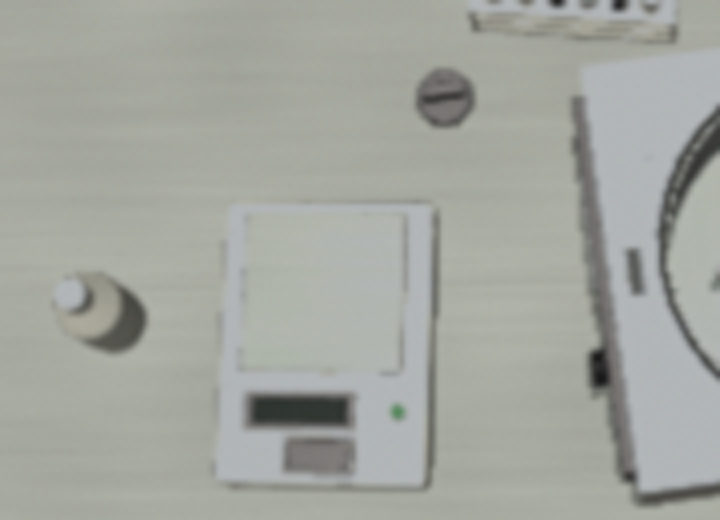

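```bash
python3 - <<'E'
from h import *
t=snap('top'); s=snap('scene')
c=lambda x,y:(x/5+295,y/5+135); d=lambda x,y:(x/4+155,y/4+135); e=lambda x,y:(x/5+195,y/5+145)
hub=onz(t,*c(356,312),.163); print('hub',hub)
cap=onz(t,*c(455,253),.166); print('cap',cap, np.linalg.norm(cap-hub))
op=onz(t,*c(252,375),.155);print('open',op,np.linalg.norm((op-hub)[:2]))
print('ang',np.degrees(np.arctan2(*(cap-hub)[1::-1])),np.degrees(np.arctan2(*(hub-op)[1::-1])))
# bar in top
b1=onz(t,*c(437,225),.194);b2=onz(t,*c(480,270),.194);print('bar',b1,b2,np.degrees(np.arctan2(*(b1-b2)[1::-1])))
print('tri bar/hub',tri([(t,*c(458,248)),(s,*e(256,440))]),tri([(t,*c(356,312)),(s,*e(357,343))]))
print('scene cap onz',onz(s,*e(260,455),.166),onz(s,*e(357,343),.163))
P=[onz(t,*d(*p),.068) for p in [(245,212),(405,215),(400,373),(238,370)]]
print('pan',np.round(P,3),np.mean(P,0),[np.linalg.norm(P[i]-P[i-1]).round(3) for i in range(4)])
k=onz(t,*d(319,456),.063);print('tare',k)
pm=np.mean(P,0)
print('dist',np.linalg.norm((k-pm)[:2]))
print('spare',onz(t,*d(445,97),.042),'bottle',onz(t,*d(71,294),.16),onz(t,*d(95,310),.06))
H=[onz(t,*c(*p),.19) for p in [(27,82),(580,22),(668,528),(92,598)]];print('housing',np.round(H,3))
E
```

```text
hub [ 0.553803   -0.18923588  0.163     ]
cap [ 0.59456068 -0.26101487  0.166     ] 0.08259788503027984
open [ 0.51143484 -0.11484508  0.155     ] 0.08560988962275944
ang -60.41113991554527 -60.336971921991754
bar [ 0.60875104 -0.24532661  0.194     ] [ 0.57604352 -0.27407877  0.194     ] 41.317686197773995
tri bar/hub [ 0.59810214 -0.26172793  0.16781411] [ 0.55625567 -0.1886954   0.15278661]
scene cap onz [ 0.60682121 -0.26179291  0.166     ] [ 0.56370971 -0.18897476  0.163     ]
pan [[0.618 0.363 0.068]
 [0.613 0.211 0.068]
 [0.464 0.215 0.068]
 [0.469 0.366 0.068]] [0.54096187 0.28895459 0.068     ] [np.float64(0.15), np.float64(0.152), np.float64(0.149), np.float64(0.151)]
tare [0.38867166 0.29060886 0.063     ]
dist 0.1522991949644119
spare [0.73344267 0.17698547 0.042     ] bottle [0.52661657 0.49994934 0.16      ] [0.52868967 0.50590025 0.06      ]
housing [[ 0.719  0.04   0.19 ]
 [ 0.757 -0.356  0.19 ]
 [ 0.393 -0.397  0.19 ]
 [ 0.354  0.     0.19 ]]
```

The crops confirm the choice. The grey cap with its upright bar is at top (386,186) / scene (247,234), opposite the open bucket with the white tube at top (345,210). The gripper body is 177 mm long, so the lid clearance matters and I'll measure the lid.

```bash
python3 - <<'E'
from h import *
t=snap('top'); s=snap('scene'); print(robot.get_obs()['time'])
save(t,'t3.png',(400,90,500,260),3.5); save(s,'s3.png',(70,85,290,320),2.5)
hub=np.array([.5548,-.189]); a=np.radians(-84.5); ex=np.array([np.cos(a),np.sin(a)])
for n,(u,v),z in [('topc1',(455,104),.54),('topc2',(480,221),.54),('hinge1',(411,148),.19),('hinge2',(425,236),.19)]:
    p=onz(t,u,v,z); print(n,p,(p[:2]-hub)@ex)
E
```

```text
0.45
topc1 [ 0.75406849 -0.42387122  0.54      ] 0.2528889563764042
topc2 [ 0.40806324 -0.46855581  0.54      ] 0.26420469562947596
hinge1 [ 0.72507772 -0.35388582  0.19      ] 0.18044711147849285
hinge2 [ 0.40920045 -0.3855132   0.19      ] 0.18165339227433408
```

View pics/t3.png

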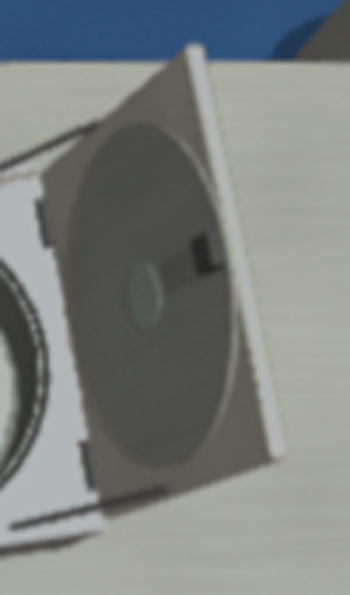

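View pics/s3.png

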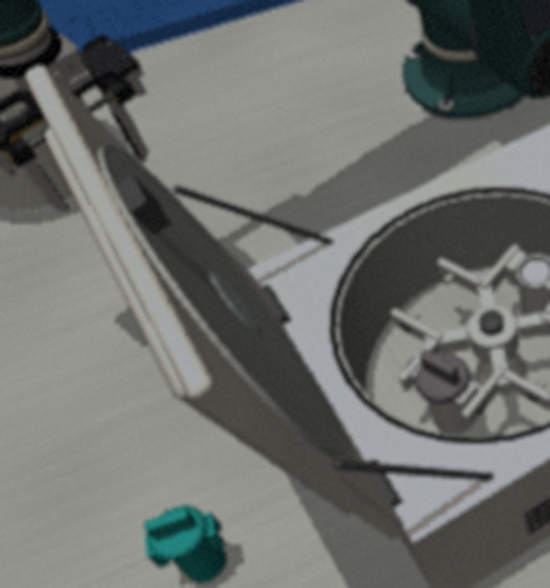

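The lid leans back: about 180 mm from the axis at the rim and about 255 mm at its top. So a grasp across the bar's thickness clears it by about 10–15 mm at the height of the body. First I go up and left, around the lid's corner.

Call:
arm_command:
  plan: [2.1,-3.8,-2.8,0,0,0,0,2.1,-3.8,-2.8,0,0,0,0,2.1,-3.8,-2.8,0,0,0,0,2.1,-3.8,-2.8,0,0,0,0,2.1,-3.8,-2.8,0,0,0,0,2.1,-3.8,-2.8,0,0,0,0]

```text
time: 1.2
tool_pos: [0.2365, -0.2506, 0.3826]
ee_rot: [3.141, -0.0, 0.38]
wrist_force: [0.9, -0.2, 0.1]
width: 0.0941
```

Call:
arm_command:
  plan: [4.2,2.2,0.4,0,0,-1.3,0.5,4.2,2.2,0.4,0,0,-1.3,0.5,4.2,2.2,0.4,0,0,-1.3,0.5,4.2,2.2,0.4,0,0,-1.3,0.5,4.2,2.2,0.4,0,0,-1.3,0.5,4.2,2.2,0.4,0,0,-1.3,0.5,0,0,0,0,0,0,0.5,0,0,0,0,0,0,0.5]

```text
time: 2.2
tool_pos: [0.5202, -0.2649, 0.3576]
ee_rot: [-3.141, 0.001, 0.517]
wrist_force: [-0.6, 0.3, 0.6]
width: 0.0468
```

```bash
python3 - <<'E'
from h import *
o=robot.get_obs(); print(o['time'],o['tool_pos'],o['ee_rot'],o['width'])
w=snap('wrist'); save(w,'w1.png'); print(np.linalg.inv(w['w2c']).round(3))
for p in [(.596,-.261,.18),(.5548,-.189,.163)]: print(proj(w,np.array(p)))
E
```

```text
2.2 [ 0.5202097  -0.26488501  0.35758813] [-3.14137293e+00  5.77000749e-04  5.16777452e-01] 0.046779860195879756
[[ 0.494  0.843  0.21   0.581]
 [-0.869  0.48   0.119 -0.229]
 [-0.    -0.241  0.97   0.528]
 [ 0.     0.     0.     1.   ]]
[353.85545609 120.91038192]
[268.48510137 121.05241   ]
```

View pics/w1.png

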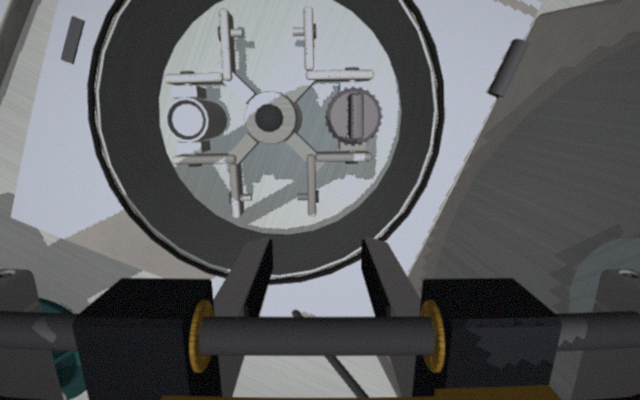

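The wrist view shows the cap at (354,117) with its upright bar nearly vertical in the picture, the hub at (269,117) and the open bucket at (190,120). This agrees with the projections, so I'll measure the bar closely.

```bash
python3 - <<'E'
from h import *
w=snap('wrist'); save(w,'w2.png',(305,65,405,165),6)
E
```

```text
(no output)
```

View pics/w2.png

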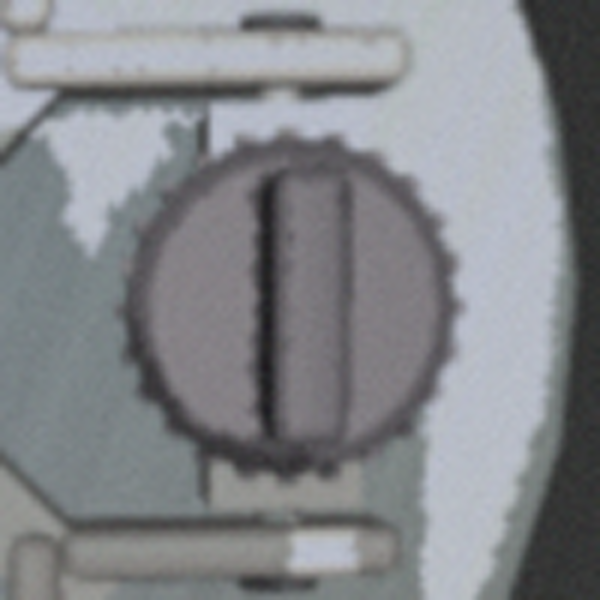

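```bash
python3 - <<'E'
from h import *
w=snap('wrist'); c=lambda x,y:(305+x/6,65+y/6)
o=robot.get_obs()
b=onz(w,*c(312,306),.194); cap=onz(w,*c(295,303),.166)
e1=onz(w,*c(312,173),.194);e2=onz(w,*c(313,440),.194)
hub=onz(w,269,117,.163)
print('bar',b,'cap',cap,'len',np.linalg.norm(e1-e2),'width',np.linalg.norm(onz(w,*c(276,306),.194)-onz(w,*c(350,306),.194)),'ang',np.degrees(np.arctan2(*(e1-e2)[1::-1])))
# pins/ears arms direction
a1=onz(w,*c(10,62),.152);a2=onz(w,*c(405,55),.152);a3=onz(w,*c(70,553),.152);a4=onz(w,*c(390,548),.152)
print('arms',np.degrees(np.arctan2(*(a2-a1)[1::-1])),np.degrees(np.arctan2(*(a4-a3)[1::-1])),'hub',hub,np.linalg.norm((b-hub)[:2]),np.degrees(np.arctan2(*(b-hub)[1::-1])))
T=toolT(o); print('yaw',np.degrees(o['ee_rot'][2]))
g=(b+cap)/2; g[2]=.178
print('g',g,'tool delta cm',T[:3,:3].T@(g-T[:3,3])*100)
E
```

```text
bar [ 0.6004154 -0.2605567  0.194    ] cap [ 0.60116271 -0.26047787  0.166     ] len 0.039548923127135316 width 0.011230062825712641 ang 31.143384748076258
arms -59.261634879797086 -59.4561710175027 hub [ 0.5583549  -0.18789491  0.163     ] 0.08395726644296458 -59.93546625785357
yaw 29.550905317052727
g [ 0.60078906 -0.26051729  0.178     ] tool delta cm [ 7.27197161  3.56438014 18.12780329]
```

Call:
arm_command:
  plan: [2.4,1.2,0,0,0,-0.8,0.5,2.4,1.2,0,0,0,0,0.5,2.5,1.2,0,0,0,0,0.5,0,0,4,0,0,0,0.5,0,0,4,0,0,0,0.5,0,0,4,0,0,0,0.5,0,0,0,0,0,0,0.5,0,0,0,0,0,0,0.5]

```text
time: 3.35
tool_pos: [0.602, -0.26, 0.2404]
ee_rot: [3.138, -0.002, 0.53]
wrist_force: [-0.0, 0.5, 0.7]
width: 0.0467
```

```bash
python3 - <<'E'
from h import *
o=robot.get_obs(); print(o['time'],o['tool_pos'],o['ee_rot'],o['width'])
w=snap('wrist'); save(w,'w3.png'); 
p=proj(w,np.array([.6004,-.2606,.194]));print(p, proj(w,(toolT(o)@[0,0,.008,1])[:3]))
E
```

```text
3.35 [ 0.60200622 -0.2599552   0.24041349] [ 3.13812988e+00 -2.03684601e-03  5.30256333e-01] 0.046673996032844466
[317.55909328 234.91113145] [318.50787683 254.45614649]
```

View pics/w3.png

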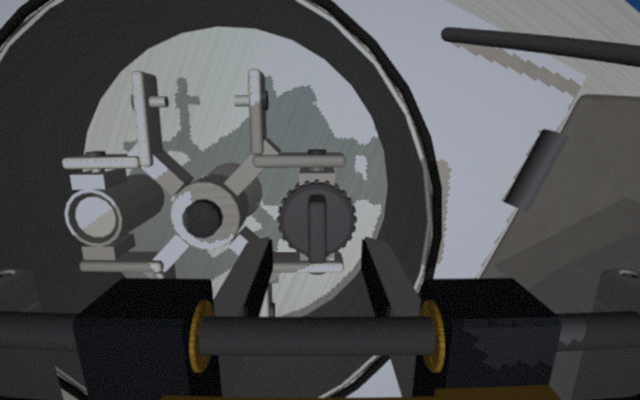

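The bar, columns 308–326 and rows 195–268, is centred between the fingertips (318) and aligned with them. I descend and stop with the tips about 4 mm above the cap.

Call:
arm_command:
  plan: [0,0,3,0,0,0,0.5,0,0,2,0,0,0,0.5,0,0,1.2,0,0,0,0.5,0,0,0,0,0,0,0.5,0,0,0,0,0,0,0.5]

```text
time: 4.03
tool_pos: [0.6026, -0.2598, 0.1774]
ee_rot: [3.139, -0.002, 0.531]
wrist_force: [0.2, 0.1, -0.2]
width: 0.0466
```

```bash
python3 - <<'E'
from h import *
o=robot.get_obs(); print(o['time'],o['tool_pos'],o['ee_rot'],o['width'],o['wrist_force'])
w=snap('wrist'); save(w,'w4.png',(200,150,440,330),3); 
p=proj(w,np.array([.6004,-.2606,.194]));print(p)
s=snap('scene'); save(s,'s4.png',(180,90,360,270),3)
E
```

```text
4.025 [ 0.60256411 -0.25977691  0.17739134] [ 3.13894266e+00 -1.55863543e-03  5.30879105e-01] 0.04661755041319333 [ 0.21529929  0.08198231 -0.16560415]
[318.01349604 278.37400338]
```

View pics/w4.png

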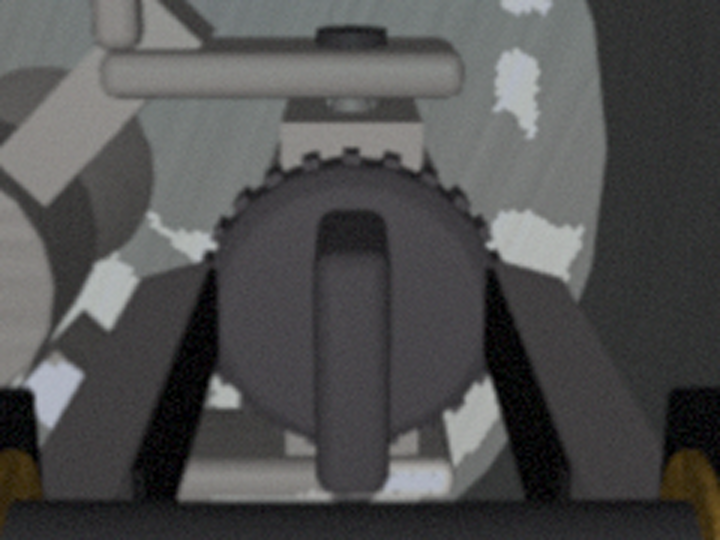

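View pics/s4.png

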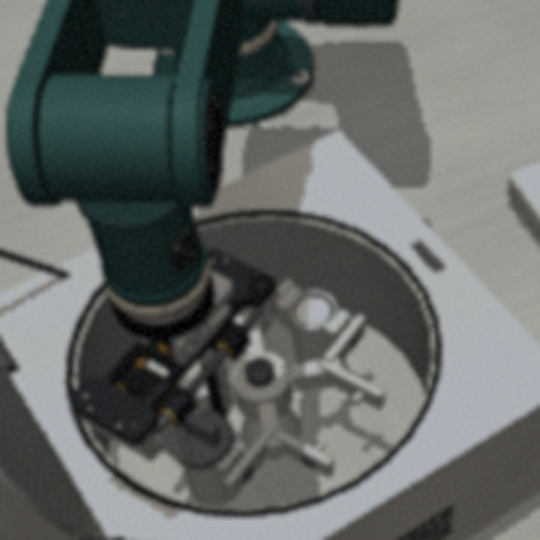

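The bar sits midway between the pads (crop columns 212 and 490, bar at 352) and the tips are above the cap. Now I close.

Call:
arm_command:
  plan: [0,0,0,0,0,0,0.7,0,0,0,0,0,0,0.8,0,0,0,0,0,0,0.85,0,0,0,0,0,0,0.9,0,0,0,0,0,0,1,0,0,0,0,0,0,1]

```text
time: 4.88
tool_pos: [0.6019, -0.2595, 0.1755]
ee_rot: [3.141, 0.0, 0.531]
wrist_force: [0.2, 0.1, -0.2]
width: 0.0117
```

The width is 11.7 mm, so the bar is gripped. I lift slowly and watch the force.

Call:
arm_command:
  plan: [0,0,-0.4,0,0,0,1,0,0,-0.4,0,0,0,1,0,0,0,0,0,0,1]

```text
time: 5.25
tool_pos: [0.6018, -0.2592, 0.1837]
ee_rot: [-3.141, -0.0, 0.531]
wrist_force: [0.1, -0.5, -3.1]
width: 0.0118
```

Call:
arm_command:
  plan: [0,0,-0.6,0,0,0,1,0,0,-0.8,0,0,0,1,0,0,-1,0,0,0,1,0,0,-1,0,0,0,1,0,0,0,0,0,0,1]

```text
time: 5.88
tool_pos: [0.6024, -0.2596, 0.2195]
ee_rot: [3.139, -0.002, 0.531]
wrist_force: [0.6, -0.0, -2.5]
width: 0.0117
```

```bash
python3 - <<'E'
from h import *
w=snap('wrist'); save(w,'w5.png'); 
s=snap('scene'); save(s,'s5.png',(180,90,360,270),3)
E
```

```text
(no output)
```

View pics/w5.png

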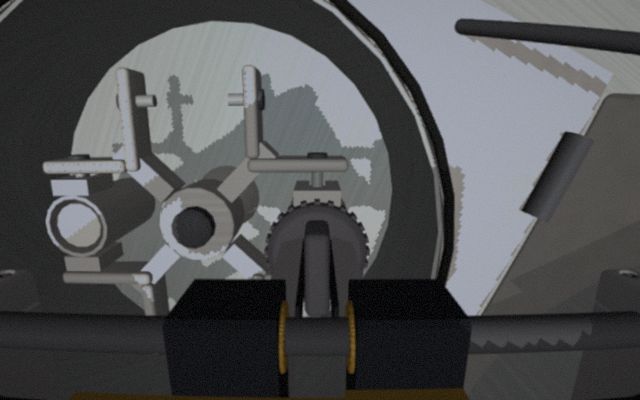

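View pics/s5.png

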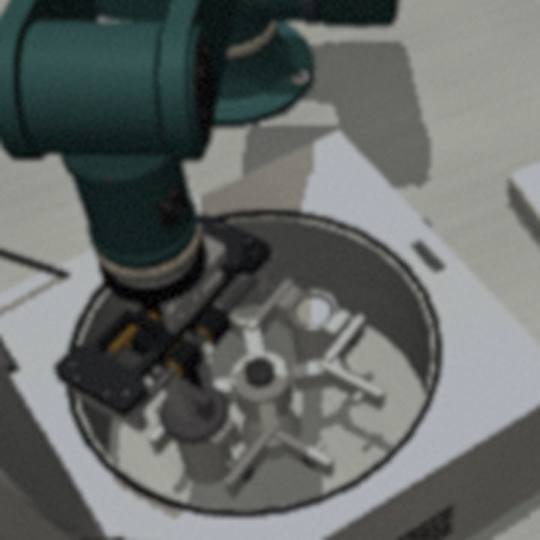

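The bucket is off its pins and hanging upright, with the rotor undisturbed and the open bucket still in place at (80,222). I continue straight up.

Call:
arm_command:
  plan: [0,0,-1.2,0,0,0,1,0,0,-1.8,0,0,0,1,0,0,-2.2,0,0,0,1,0,0,-2.2,0,0,0,1,0,0,-2.2,0,0,0,1,0,0,-2.2,0,0,0,1,0,0,-1.6,0,0,0,1,0,0,-0.8,0,0,0,1]

```text
time: 6.98
tool_pos: [0.602, -0.2595, 0.3624]
ee_rot: [3.138, -0.002, 0.531]
wrist_force: [0.1, 0.4, -2.4]
width: 0.012
```

Call:
arm_command:
  plan: [0.4,-0.9,0,0,0,0,1,0.9,-1.8,0,0,0,0,1,1.3,-2.7,0,0,0,0,1,1.5,-3.2,0,0,0,0,1,1.5,-3.2,0,0,0,0,1,1.5,-3.2,0,0,0,0,1,1.5,-3.2,0,0,0,0,1,1.5,-3.2,0,0,0,0,1]

```text
time: 7.98
tool_pos: [0.5794, -0.021, 0.3587]
ee_rot: [-3.14, 0.001, 0.532]
wrist_force: [0.1, 0.8, -2.5]
width: 0.0117
```

Call:
arm_command:
  plan: [1.5,-3.2,0,0,0,0,1,1.5,-3.2,0,0,0,0,1,1.5,-3.2,0,0,0,0,1,1.5,-3.2,0,0,0,0,1,1.5,-3.2,0,0,0,0,1,1.5,-3.2,0,0,0,0,1,1.3,-2.7,0,0,0,0,1,0.9,-1.8,0,0,0,0,1]

```text
time: 8.98
tool_pos: [0.5556, 0.2396, 0.3588]
ee_rot: [-3.141, 0.002, 0.533]
wrist_force: [-0.2, 0.8, -3.7]
width: 0.0116
```

Call:
arm_command:
  plan: [1.1,-2,0,0,0,0,1,0.9,-1.4,0,0,0,0,1,0.5,-0.8,0,0,0,0,1,0,0,0,0,0,0,1,0,0,0,0,0,0,1]

```text
time: 9.6
tool_pos: [0.5577, 0.2856, 0.3595]
ee_rot: [3.141, 0.0, 0.53]
wrist_force: [0.6, -0.7, -2.6]
width: 0.0118
```

```bash
python3 - <<'E'
from h import *
o=robot.get_obs(); print(o['time'],o['tool_pos'],o['ee_rot'],o['width'])
w=snap('wrist'); save(w,'w6.png'); 
s=snap('scene'); save(s,'s6.png',(300,60,500,220),4)
for p in [(.544,.289,.068),(.3915,.291,.063)]: print(proj(w,np.array(p)))
E
```

```text
9.6 [0.557708   0.28562636 0.35947629] [3.14109078e+00 2.18228190e-04 5.29874338e-01] 0.011752032368861975
[309.7829148  181.67462268]
[254.25844002 272.80680263]
```

View pics/w6.png

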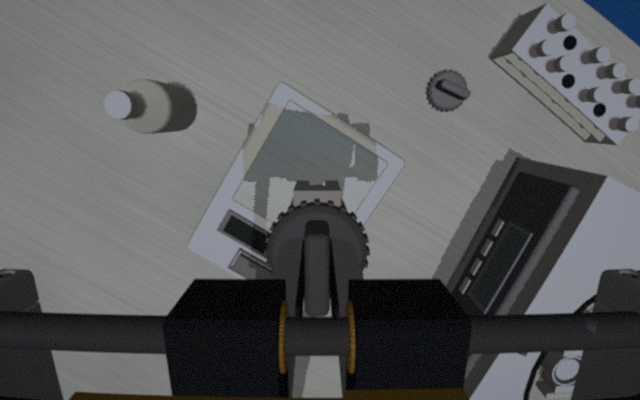

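View pics/s6.png

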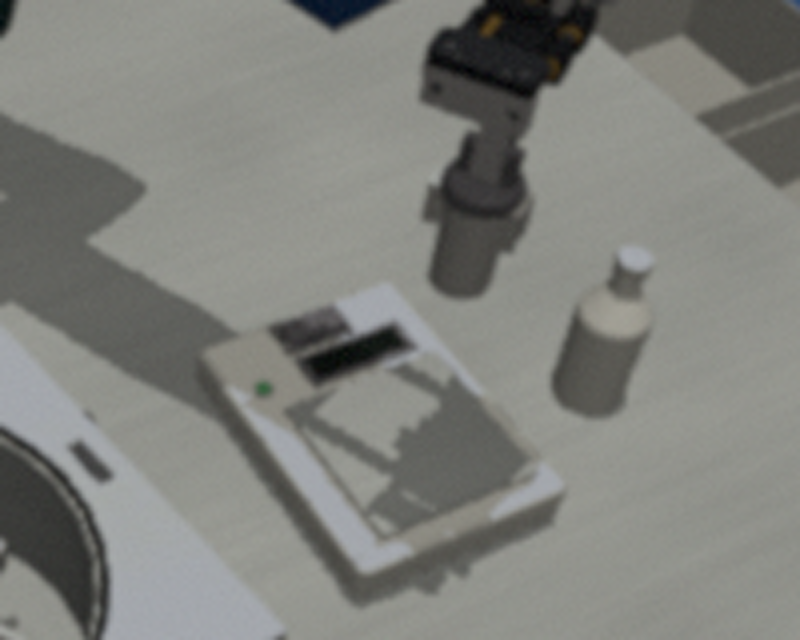

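The bucket is upright and over the pan: pan corners at wrist (235,208) and (388,162) give a centre of (311,185), against (310,182) predicted. I lower it.

Call:
arm_command:
  plan: [0,0,1.5,0,0,0,1,0,0,2.8,0,0,0,1,0,0,3,0,0,0,1,0,0,3,0,0,0,1,0,0,3,0,0,0,1,0,0,2,0,0,0,1,0,0,1.5,0,0,0,1,0,0,0.7,0,0,0,1]

```text
time: 10.7
tool_pos: [0.5573, 0.2858, 0.1837]
ee_rot: [3.142, 0.001, 0.53]
wrist_force: [0.2, -0.4, -1.7]
width: 0.0118
```

Call:
arm_command:
  plan: [0,0,0.4,0,0,0,1,0,0,0.3,0,0,0,1,0,0,0,0,0,0,1]

```text
time: 11.08
tool_pos: [0.5576, 0.2863, 0.1778]
ee_rot: [3.141, -0.001, 0.531]
wrist_force: [0.4, -0.1, -1.6]
width: 0.0116
```

Call:
arm_command:
  plan: [0,0,0.2,0,0,0,1,0,0,0.2,0,0,0,1,0,0,0,0,0,0,1]

```text
time: 11.45
tool_pos: [0.5573, 0.2862, 0.1732]
ee_rot: [3.142, 0.0, 0.531]
wrist_force: [0.4, -0.4, -2.9]
width: 0.0118
```

Call:
arm_command:
  plan: [0,0,0.1,0,0,0,1,0,0,0,0,0,0,1]

```text
time: 11.7
tool_pos: [0.5574, 0.2863, 0.1724]
ee_rot: [3.142, 0.0, 0.531]
wrist_force: [-0.2, 0.2, -2.5]
width: 0.0119
```

Call:
arm_command:
  plan: [0,0,0.1,0,0,0,1,0,0,0,0,0,0,1]

```text
time: 11.95
tool_pos: [0.5576, 0.2863, 0.1716]
ee_rot: [3.141, -0.0, 0.531]
wrist_force: [-0.1, -0.5, -1.6]
width: 0.0122
```

Call:
arm_command:
  plan: [0,0,0.1,0,0,0,1,0,0,0,0,0,0,1]

```text
time: 12.2
tool_pos: [0.5577, 0.2863, 0.1716]
ee_rot: [3.141, -0.001, 0.531]
wrist_force: [-0.1, -1.6, 3.5]
width: 0.012
```

```bash
python3 - <<'E'
from h import *
o=robot.get_obs(); print(o['time'],o['tool_pos'],o['wrist_force'])
s=snap('scene'); save(s,'s7.png',(340,80,480,220),5)
E
```

```text
12.2 [0.5576869  0.28630108 0.17163687] [-0.14203167 -1.63902313  3.47525395]
```

View pics/s7.png

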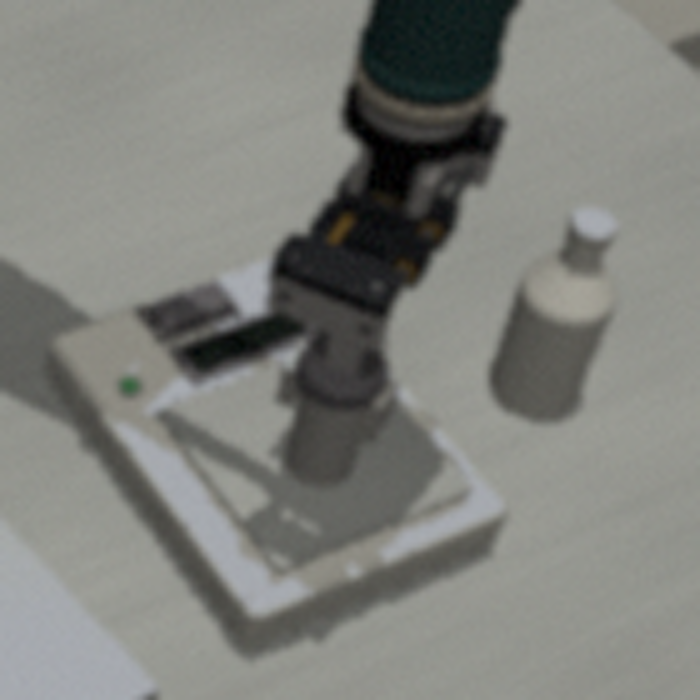

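The bucket stands on the pan: the contact force has changed sign to +3.5 N and the foot is at crop (320,480). I release slowly.

Call:
arm_command:
  plan: [0,0,0,0,0,0,0.85,0,0,0,0,0,0,0.75,0,0,0,0,0,0,0.6,0,0,0,0,0,0,0.5,0,0,0,0,0,0,0.5]

```text
time: 12.88
tool_pos: [0.5574, 0.2863, 0.1703]
ee_rot: [-3.142, 0.0, 0.531]
wrist_force: [0.6, 0.6, -0.5]
width: 0.0461
```

Call:
arm_command:
  plan: [0,0,-1,0,0,0,0.5,0,0,-2,0,0,0,0.5,0,0,-3,0,0,0,0.5,0,0,-4,0,0,0,0.5,0,0,-4,0,0,0,0.5,0,0,0,0,0,0,0.5]

```text
time: 13.62
tool_pos: [0.5587, 0.2868, 0.3161]
ee_rot: [3.14, -0.01, 0.531]
wrist_force: [0.1, 0.4, -0.5]
width: 0.0472
```

```bash
python3 - <<'E'
from h import *
o=robot.get_obs(); print(o['time'],o['tool_pos'],o['wrist_force'],o['ee_rot'])
s=snap('scene'); save(s,'s8.png',(340,80,480,220),5)
t=snap('top'); save(t,'t8.png',(155,135,335,265),4)
w=snap('wrist'); save(w,'w8.png'); print(proj(w,np.array([.3915,.291,.063])))
E
```

```text
13.625 [0.55869023 0.28679599 0.31612367] [ 0.09753323  0.43837905 -0.48238567] [ 3.14006688 -0.00979885  0.53089514]
[248.38933521 288.94870612]
```

View pics/s8.png

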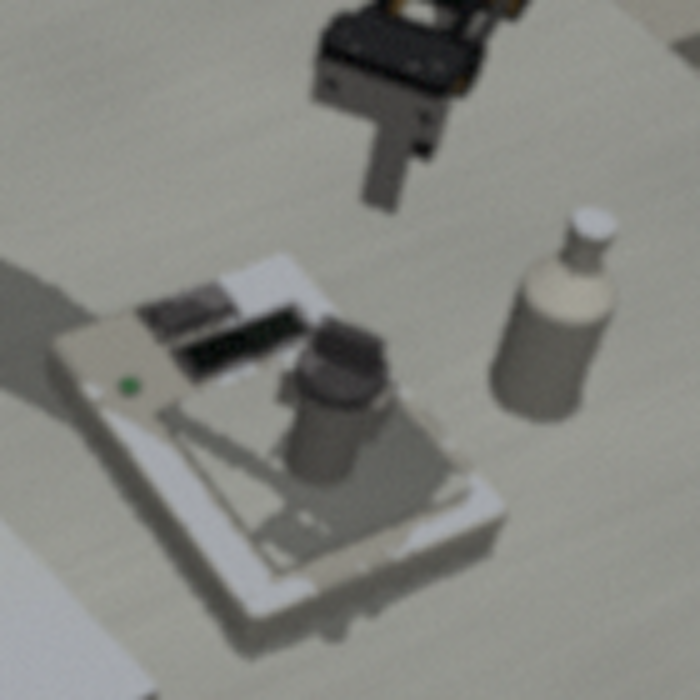

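View pics/t8.png

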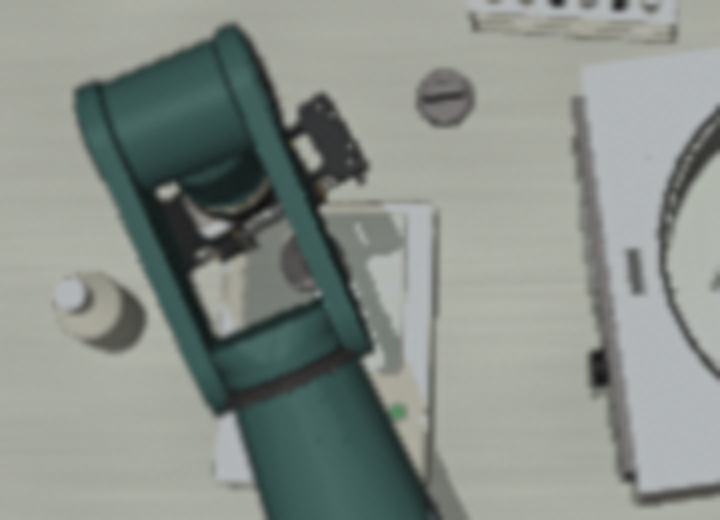

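View pics/w8.png

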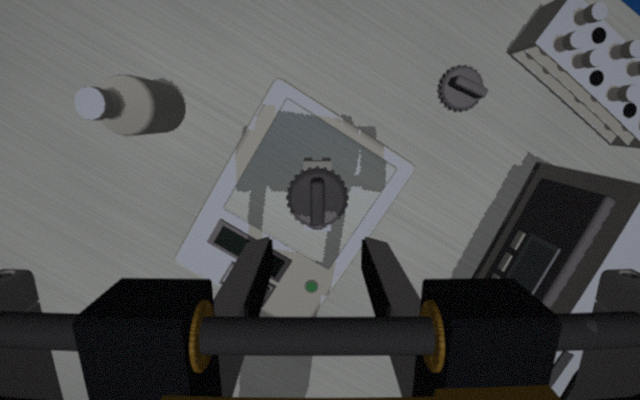

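The bucket stands upright on the pan, free of the gripper: bar at wrist (317,195), foot at scene crop (320,480). I turn to yaw 0, move back over the key and shut the fingers.

Call:
arm_command:
  plan: [0,0,0,0,0,10.1,1,0,0,0,0,0,10.1,1,0,0,0,0,0,10.2,1,-4.4,0,0,0,0,0,1,-4.4,0,0,0,0,0,1,-4.4,-0.2,0,0,0,0,1,-4.4,-0.2,0,0,0,0,1,-4.3,0,0,0,0,0,1]

```text
time: 14.78
tool_pos: [0.3364, 0.2897, 0.3081]
ee_rot: [3.139, 0.004, 0.0]
wrist_force: [-0.9, 0.2, -0.3]
width: 0.0007
```

Call:
arm_command:
  plan: [0,0,0,0,0,0,1,0,0,0,0,0,0,1]

```text
time: 15.02
tool_pos: [0.3385, 0.29, 0.3091]
ee_rot: [3.14, 0.001, 0.0]
wrist_force: [0.7, 0.1, 0.5]
width: 0.0006
```

```bash
python3 - <<'E'
from h import *
o=robot.get_obs(); print(o['time'],o['tool_pos'],o['ee_rot'],o['width'])
w=snap('wrist'); save(w,'w9.png'); print(proj(w,np.array([.3915,.291,.063])))
s=snap('scene');print(onz(s,377.4,142,.063))
E
```

```text
15.025 [0.33849687 0.29001222 0.30912261] [3.14017817e+00 1.36360136e-03 3.57206707e-04] 0.0006363679718522653
[316.46600493 133.02926172]
[0.39952833 0.28741316 0.063     ]
```

View pics/w9.png

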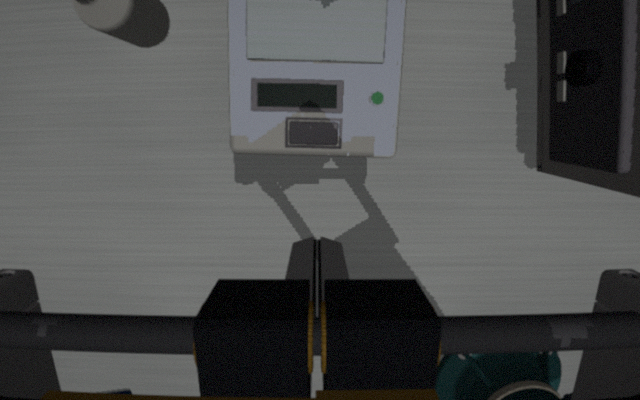

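The key is at (313.5,133) in the wrist view, against (316,133) predicted. That puts it at about (0.3915, 0.292), and I move above it.

Call:
arm_command:
  plan: [2.6,-0.1,0,0,0,0,1,2.7,-0.1,0,0,0,0,1,0,0,4.5,0,0,0,1,0,0,5,0,0,0,1,0,0,5,0,0,0,1,0,0,4,0,0,0,1,0,0,2.5,0,0,0,1,0,0,1,0,0,0,1]

```text
time: 16.12
tool_pos: [0.391, 0.2912, 0.0877]
ee_rot: [3.139, 0.004, -0.001]
wrist_force: [0.3, -0.1, 0.2]
width: 0.0005
```

```bash
python3 - <<'E'
from h import *
o=robot.get_obs(); print(o['time'],o['tool_pos'],o['ee_rot'],o['wrist_force'])
w=snap('wrist'); save(w,'w10.png',(200,120,440,300),3)
s=snap('scene'); save(s,'s10.png',(340,80,480,220),5)
E
```

```text
16.125 [0.39102469 0.29119157 0.08771541] [ 3.13895643e+00  4.14913994e-03 -8.48871718e-04] [ 0.31293836 -0.08327264  0.21191041]
```

View pics/w10.png

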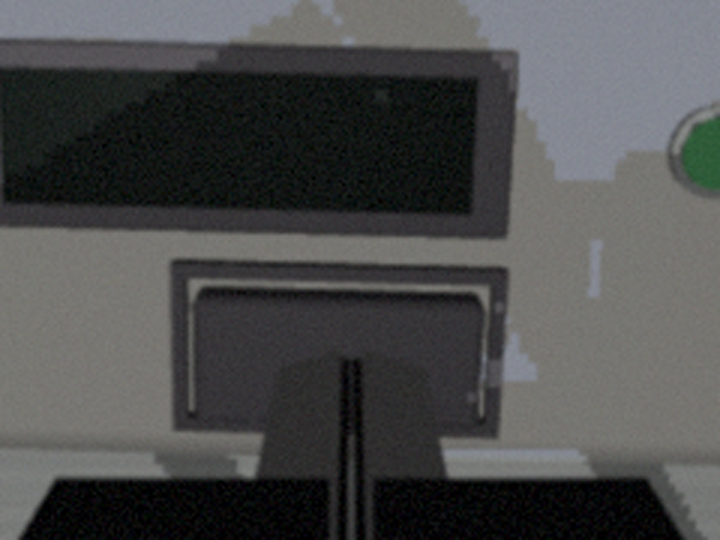

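View pics/s10.png

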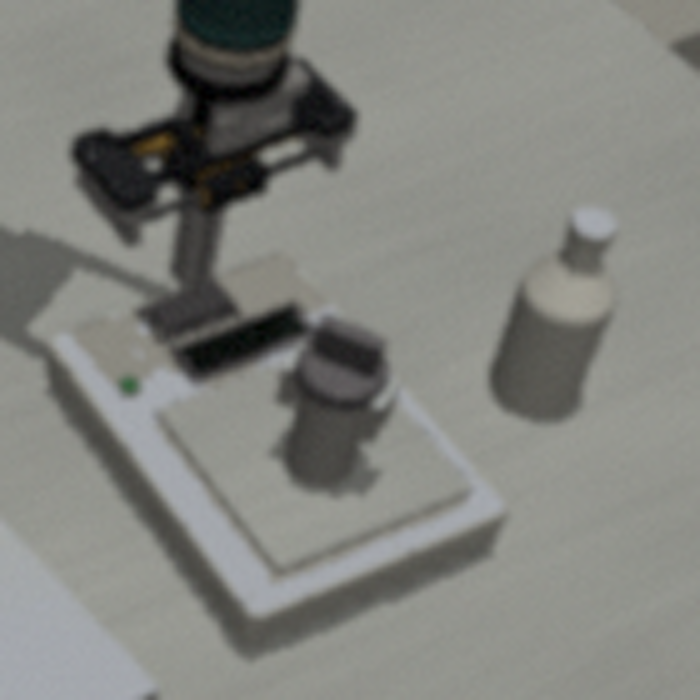

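The tips are over the middle of the key, which spans crop columns 195–485. I press.

Call:
arm_command:
  plan: [0,0,1,0,0,0,1,0,0,0.5,0,0,0,1,0,0,0,0,0,0,1]

```text
time: 16.6
tool_pos: [0.3914, 0.2922, 0.0754]
ee_rot: [3.141, 0.0, 0.0]
wrist_force: [0.1, -0.2, 0.3]
width: 0.0003
```

Call:
arm_command:
  plan: [0,0,0.3,0,0,0,1,0,0,0,0,0,0,1]

```text
time: 16.85
tool_pos: [0.3914, 0.2922, 0.0724]
ee_rot: [3.141, -0.0, 0.0]
wrist_force: [-0.1, -0.6, 0.7]
width: 0.0006
```

Call:
arm_command:
  plan: [0,0,0.3,0,0,0,1,0,0,0,0,0,0,1]

```text
time: 17.1
tool_pos: [0.3918, 0.2924, 0.0697]
ee_rot: [-3.141, -0.001, 0.0]
wrist_force: [0.1, 0.2, 1.2]
width: 0.0003
```

Call:
arm_command:
  plan: [0,0,0.2,0,0,0,1,0,0,0,0,0,0,1]

```text
time: 17.35
tool_pos: [0.3918, 0.2924, 0.0678]
ee_rot: [-3.141, -0.001, 0.0]
wrist_force: [0.3, -0.5, 2.5]
width: 0.0006
```

Call:
arm_command:
  plan: [0,0,0.2,0,0,0,1,0,0,0,0,0,0,1]

```text
time: 17.6
tool_pos: [0.3918, 0.2924, 0.0662]
ee_rot: [-3.141, -0.001, 0.0]
wrist_force: [-0.8, -0.2, 5.8]
width: 0.0008
```

Call:
arm_command:
  plan: [0,0,0.2,0,0,0,1,0,0,0,0,0,0,1,0,0,0,0,0,0,1]

```text
time: 17.98
tool_pos: [0.3918, 0.2925, 0.066]
ee_rot: [-3.141, -0.001, 0.0]
wrist_force: [-3.5, -1.5, 13.4]
width: 0.0002
```

The key has bottomed out: the force rose past 4 N to 13 N with no further travel. I lift straight off.

Call:
arm_command:
  plan: [0,0,-1,0,0,0,1,0,0,-3,0,0,0,1,0,0,-5,0,0,0,1,0,0,-5,0,0,0,1,0,0,-4,0,0,0,1,-3,0,0,0,0,0,1,0,0,0,0,0,0,1,0,0,0,0,0,0,1]

```text
time: 18.98
tool_pos: [0.3615, 0.2919, 0.2423]
ee_rot: [3.14, 0.001, 0.0]
wrist_force: [-0.4, 0.9, -0.6]
width: 0.0006
```

```bash
python3 - <<'E'
from h import *
o=robot.get_obs(); print(o['time'],o['tool_pos'],o['ee_rot'],o['wrist_force'],o['qvel'].round(3))
w=snap('wrist'); save(w,'w11.png')
s=snap('scene'); save(s,'s11.png',(180,80,480,280),2.6)
b=(.5575,.2863)
print(proj(s,np.array([*b,.190])),proj(s,np.array([*b,.068])),proj(w,np.array([.3915,.292,.063])))
E
```

```text
18.975 [0.36147188 0.29193603 0.24234394] [3.14030713e+00 1.18328004e-03 3.60728176e-04] [-0.38942417  0.89870148 -0.62241014] [-0.008  0.014 -0.003  0.002  0.001  0.   ]
[410.85140777 145.62270337] [403.7951463  172.04564765] [317.47970162 159.87616596]
```

View pics/w11.png

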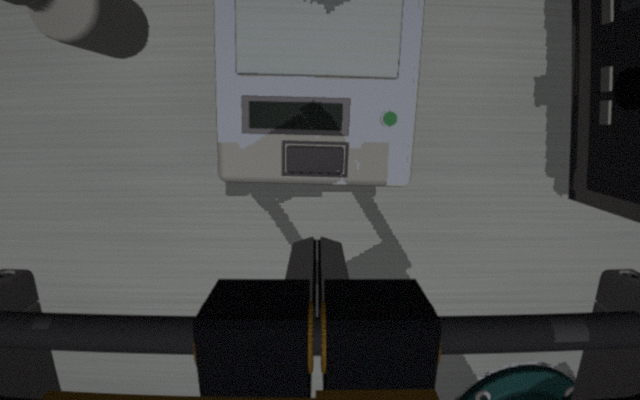

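View pics/s11.png

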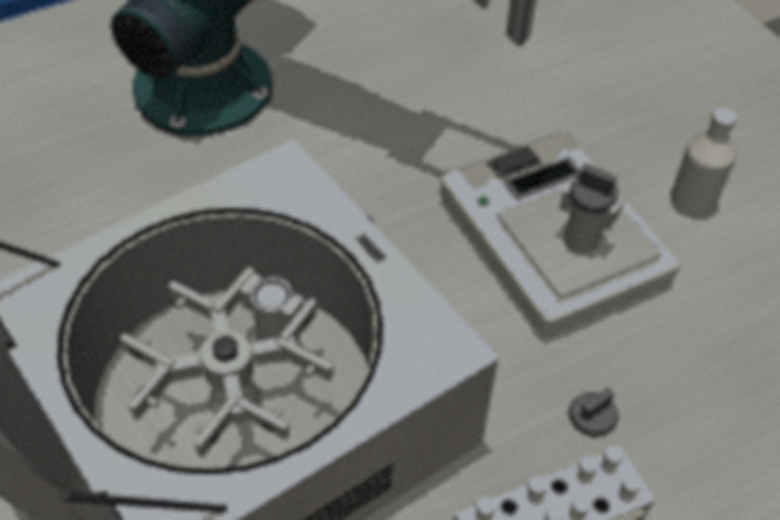

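The bucket stands upright on the pan at scene crop (590,215) and the open bucket still hangs at (270,295). The cap (593,412) and the bottle (705,170) look unmoved, the key at wrist (315,159) stands proud again, and the arm is clear.

```bash
python3 -c "
from h import *
print(close_job())"
```

```text
the job is handed in; nothing more can be done
None
```

I lifted the sealed bucket by its grey cap bar straight up off the rotor pins, stood it on the balance pan and let go. I then pressed the tare key with shut fingers, backed off and handed the job in at about 19 s of the 56 s allowed; no verdict is reported.

**Grip and lift:** the jaws stopped at 11.7 mm on the 12 mm bar. The wrist force stayed within about 3 N during the lift, and in the pictures the bucket hung upright and the rotor did not move.

**Set-down:** the bucket went down in steps of 1–2 mm until the wrist force changed sign, to +3.5 N. It stands about 14 mm behind the pan's centre. I worked that out from the pose at release and did not re-measure it from above.

**Tare key:** the key bottomed at 13 N after about 5 mm of travel. The last picture shows it up again, judged by eye only.

**Last checks:** the final picture shows the bucket upright on the pan and the open bucket still hanging. The spare cap and bottle look unmoved, and the arm is clear.

**Disagreements:** the cameras differed by several millimetres, up to about 12 mm between the scene and top views. I used the wrist camera for the grasp and to check the key.

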